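Cover the spare vial, then check the other at the viewing stand

TASK

The spare vial in the small steel cup is light-sensitive: first put the loose steel lid on the cup so that it sits seated and level, and let go of it. Then take the capped vial (the short, wide one, not the pointed ampoules) out of the rack and check it at the viewing stand: hold it in the air about 13 cm in front of the middle of the left, white panel, tipped about 45 degrees sideways (to the left or the right, in line with the panel), still for about two seconds, and then in the same way in front of the middle of the right, dark panel, where the program finishes still holding it. Do not bump the stand or let the vial touch it, and leave everything else standing where it is.

Things in the scene. Friction and masses are not known exactly. Their poses are not given: they have to be found in the camera images.
- lid_knob (a point): loose stainless lid, lying right way up on the worktop, 62 mm across and 28 mm high, 60 g. The point is in the middle of its knob, 19 mm above the lid's underside; z is up out of the lid. From below: a centring spigot 45 mm across and 4 mm deep (its lower edge chamfered 2 mm), the plate from 4 to 8 mm, and the round knob from 8 to 28 mm, 18 mm across (15 mm at its neck, below 11 mm): grip it by the knob from above
- cup_rim (a point): small steel cup standing on the worktop, open, slightly tapered, 56 mm across at the rim, 64 mm high, 70 g, loose; a spare vial stands in it, its cap just below the rim. The point is the centre of the mouth at rim height, z up. The lid's spigot goes into the mouth (about 2 mm of play all round) and the plate then rests on the rim, which puts the middle of the knob 15 mm above this point
- vial_mid (a point): the vial to be checked: glass vial with a round cap, 26 mm across, 54 mm high, about 26 g, standing in one of the three wells of the rack. The point is its centre, 27 mm above its foot; z points from foot to cap. The straight body reaches up to 19 mm above this point (46 mm above the foot); the cap above it is 18 mm across. It stands 15 mm deep in its well and draws straight up
- rack: fixed aluminium rack 50 x 170 x 20 mm, origin under its centre on the worktop, long side along its y. Three wells 28 mm across in a row at y = -50, 0 and +50 mm; things in them stand on the lower plate, 5 mm above the worktop; the top plate ends 20 mm above the worktop (screw heads at the four corners 2 mm higher). The other two wells hold one ampoule each
- ampoule_a_mid (a point): one of two pointed glass ampoules in the rack, 20 mm across, 80 mm high (tip 85 mm above the worktop); the point is half-way up. To be left in the rack
- ampoule_b_mid (a point): the other pointed ampoule in the rack, as above. To be left in the rack
- panel_left (a point): middle of the front face of the left (white) panel of the viewing stand, 135 mm above the worktop. The panel is upright, 120 mm wide and 176 mm high. x points from here into the panel (so 130 mm in front of the panel is x = -130 mm), y to the left along the panel, z up. The stand is fixed, 286 mm wide and 244 mm high; its base reaches 50 mm in front of the panel faces, and the lamp hood along the top (from 217 mm above the worktop up) reaches 37 mm in front of them
- panel_right (a point): middle of the front face of the right (dark) panel of the same stand, 126 mm to the right of the left one; same axes, same size, same height
- iodine_bottle: brown bottle, 48 mm across and 105 mm high, loose, bystander; origin at the centre of its foot
- medical_tape: roll of tape lying flat, 104 mm across and 25 mm high, loose, bystander; origin at the centre of its underside
- vial_kept: the spare vial in the cup, 26 mm across and 54 mm high; origin at the centre of its foot; stays in the cup

How it is judged:
By the outcome, as a careful person would: the job done as asked, in the order asked, and still so for the second after the job is handed in, while the arm keeps its last pose, push and grip.
It also fails if it takes over 54 s, if anything falls off the work surface, if the arm or the gripper's body presses on something with over 40 N, if the wrist force passes 120 N, or if a joint passes its speed limit or range.

ROBOT

A 7-joint arm with a two-finger parallel gripper is mounted at the origin on a cart in front of the work surface, level with it; the furniture and walls round the work are solid. World frame = base frame: x ahead of the robot, y to its left, z up, the work surface at z = 0. Lengths are in m, angles in rad, forces in N, time in s.
With the tool pointing down it reaches from about 0.425 to 0.925 m from the base axis. Payload 6.8 kg.
Tool frame: the origin (TCP) lies between the finger pads; the fingertips stand r.tcp_to_tips ahead of it and the grasp point (between the pads) lies 3 mm ahead of it (r.tcp_to_tips is the distance from the TCP to the fingertips, in m); z points along the fingers, y is the line along which they close (so a half turn about z gives the same grasp; the last joint's range is limited). The gripper opens to 85 mm and grips with 20 to 120 N. Pads are 22 mm wide; open, the fingers measure 114 mm over their backs; the gripper's body (76 mm by 85 mm) begins 54 mm behind the grasp point. The pads swing forward as they close: fully open they stand 13 mm farther back than shut.
Start: joints at [1.073, 0.477, 0.022, 1.555, -0.011, 1.109, -0.083], TCP at [0.257, -0.624, 0.253] pointing down, gripper open.
Joint ranges: [-2.96, 2.96], [-0.34, 2.1], [-1.41, 1.46], [0.24, 2.44], [-1.37, 4.51], [0.17, 1.92], [-2.96, 2.96]. Speed limits (rad/s): [2.39, 2.39, 3.14, 3.14, 3.14, 3.14, 3.14].

INTERFACE

Orientations are given as a rotation vector (axis times angle).
In Python, from bench import r gives the robot as it stands. The module is installed in compiled form; this text tells all that it offers.
- The arm moves only by the tool step_arm, never from a script. Its argument "moves" is a list of rows, each an object of numbers: "rx", "ry", "rz": the turn, a rotation vector about the tool's x, y, z in degrees; "dx", "dy", "dz": the shift along the tool's x, y, z in mm; "gripper": the opening, from -1 (shut) to 1 (fully open). In form: [{"rx": .., "ry": .., "rz": .., "dx": .., "dy": .., "dz": .., "gripper": ..}, ...]. A call has 1 to 20 rows; each row shifts and turns the commanded pose from where the row before left it, along the tool's axes as they then stand; what a row does not reach is not made up. A row lasts 1/8 s, in which the tool goes at most 62.5 mm and 10.7 degrees, less where a joint would pass 70% of its speed; a pose out of reach is approached as far as the arm can. A call is refused whole if a number of a shift passes 62.5 or a number of a turn 10.7, either way. A call with a gripper value outside its range is refused whole. The fingers move at their own pace and stop on an object; "grip_force" is the grip in N (left out, the last holds). Time passes only in rows, so rows that do not move let the fingers close. It gives the time, the measured TCP pose, the force, the opening and the grip force at its end, in the units of the state.
- r.get_obs(): the state, without advancing time (a new reading comes with each control period).
- r.grab_frame(name): name is "scene" or "top"; returns the picture (400x640x3 uint8, blue, green, red); there is no depth.
- r.camera_info(name): a dict with "mtx" (3x3 intrinsics, pixels), "rvec" (rotation vector, rad) and "tvec" (3), from world to camera coordinates, as OpenCV has them. Camera axes: x right, y down, z forward; pixel columns grow to the right and rows downward; lengths in m; the calibration is good to about 2 mm. A picture is of the moment at which its call begins. camera_info takes no time and is no camera call.
- r.hand_in(): hands the job in; it is judged then, once.
The state is a dict: "clock": time; "joints": joint angles; "qvel": joint speeds; "tau": joint torques, N m; "tcp_pos": TCP position; "orientation": TCP orientation; "contact_force": force on the tool from outside, world axes, zero at the start; "moment": the same for the moment, N m; "grip_width": finger opening in m; "gripper_force": force on a finger pad.
Only numpy, scipy, OpenCV 4.12 (cv2) and the standard library are available. Lean on these libraries where they do the work, as an engineer would, in place of code of your own. Each camera call takes 0.05 s, during which the arm holds its last target. There are 200 camera calls.

## Working session

There is one attempt and no reset: what is moved stays moved. The work goes in short steps, Python scripts to look and compute and a tool call to move; the robot and the scene stay as the last step left them, time stands still between calls to the robot, and variables do not carry over. Pictures are saved under pics/ and viewed, at most 10 in all, crops included, and the job is handed in when it is done.

Besides the shell and the picture viewer there is one more tool, called after "Emit:" as name(argument=value, ...), one argument or row to a line, values as JSON. step_arm: Moves the arm, as the interface text tells. Its arguments: {"type":"object","properties":{"moves":{"type":"array","items":{"type":"object","properties":{"rx":{"type":"number"},"ry":{"type":"number"},"rz":{"type":"number"},"dx":{"type":"number"},"dy":{"type":"number"},"dz":{"type":"number"},"gripper":{"type":"number"}}}},"grip_force":{"type":"number"}},"required":["moves"]}

```bash
mkdir -p pics
python3 - <<'E'
from bench import r
import cv2
for n in("scene","top"):
    cv2.imwrite(f"pics/{n}0.png",r.grab_frame(n)); print(n,r.camera_info(n))
print(r.get_obs(), r.tcp_to_tips)
E
```

```text
scene {'mtx': array([[495.43876729,   0.        , 311.20599662],
       [  0.        , 495.43876729, 194.28514831],
       [  0.        ,   0.        ,   1.        ]]), 'rvec': array([ 1.3395286 , -2.25858321,  0.8826181 ]), 'tvec': array([0.27656447, 0.42081153, 1.15472566])}
top {'mtx': array([[519.71463136,   0.        , 314.72660901],
       [  0.        , 519.71463136, 203.17503946],
       [  0.        ,   0.        ,   1.        ]]), 'rvec': array([ 2.15795144, -2.22595745,  0.06529059]), 'tvec': array([0.04972966, 0.5472941 , 1.60581481])}
{'clock': 0.1, 'joints': array([ 1.07291285,  0.47771   ,  0.02236051,  1.55632447, -0.01147438,
        1.10931394, -0.0830911 ]), 'qvel': array([ 0.00221479, -0.00188917, -0.00174538, -0.00281103, -0.00013245,
       -0.00186087,  0.00041831]), 'tau': array([ 4.54759720e-03, -5.97759140e+01,  1.61363337e+00, -2.81954473e+01,
        1.28291018e-02,  4.96715773e-03, -1.25159036e-05]), 'tcp_pos': array([ 0.25628326, -0.62392789,  0.25244013]), 'orientation': array([-3.08057893e+00, -6.08137681e-01,  7.21944792e-04]), 'contact_force': array([-0.17555021, -0.1784648 , -0.20402129]), 'moment': array([-0.00735335, -0.05964021,  0.04142431]), 'gripper_force': 0.0, 'grip_width': 0.08507139912690932} 0.022
```

View pics/scene0.png

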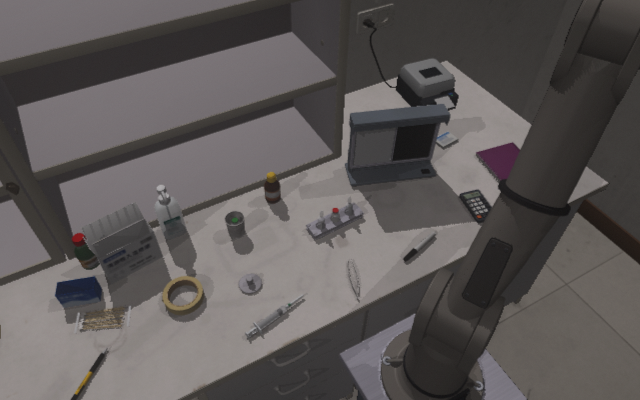

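View pics/top0.png

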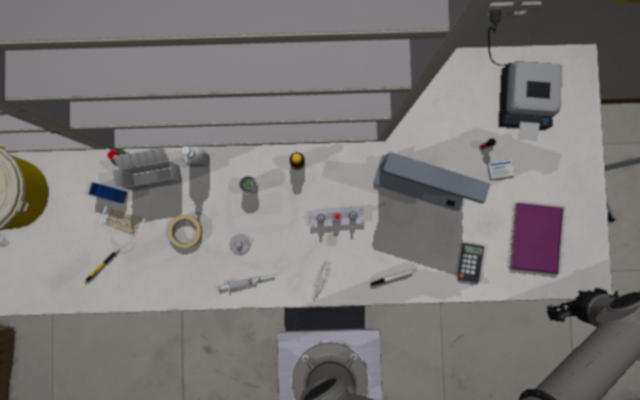

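The scene view shows the cup (235,225), lid (250,283), rack (336,220) and stand (393,145). In the top view the same things are at cup (248,185), lid (240,243), rack (337,218) with the red-capped vial in the middle well, and stand (430,180). I'll zoom in to measure them.

Run:
```python
import cv2
a=cv2.imread("pics/top0.png")[140:270,220:500]
b=cv2.imread("pics/scene0.png")[95:300,220:455]
cv2.imwrite("pics/topz.png",cv2.resize(a,None,fx=2.8,fy=2.8,interpolation=cv2.INTER_CUBIC))
cv2.imwrite("pics/scenez.png",cv2.resize(b,None,fx=2.8,fy=2.8,interpolation=cv2.INTER_CUBIC))
```

```text
(no output)
```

View pics/topz.png

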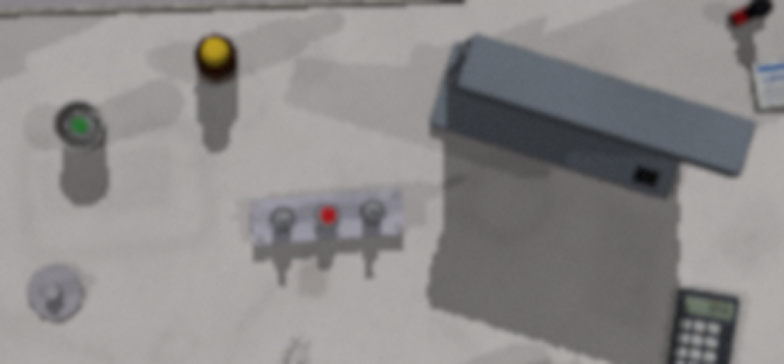

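View pics/scenez.png

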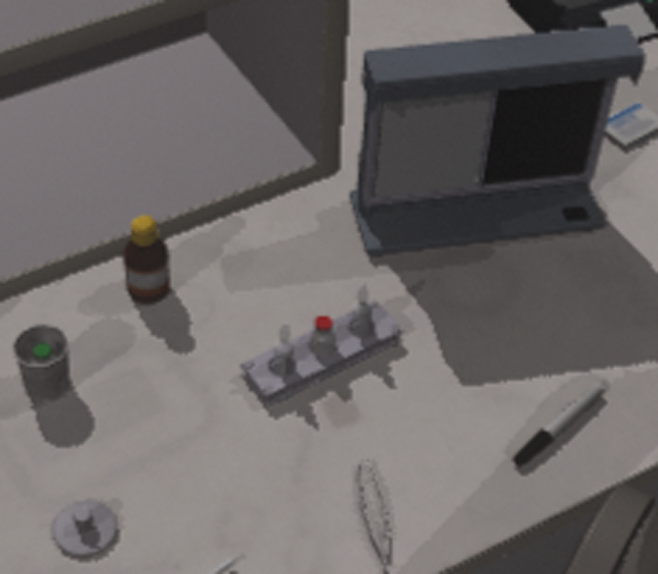

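Zoomed (×2.8) positions, top view: lid (56,293), cup rim (80,125), vial cap (329,215) in the middle well between two ampoules. Scene view: lid (86,530), cup rim (42,343), cap (323,323), and the panels' lower corners near (376,200), (484,186) and (590,172).

```bash
cat > h.py <<'E'
import numpy as np, cv2
from bench import r
def cam(n):
    c=r.camera_info(n); return c["mtx"],cv2.Rodrigues(np.array(c["rvec"]))[0],np.array(c["tvec"]).reshape(3)
def ray(n,uv,z):
    K,R,t=cam(n); d=R.T@np.linalg.solve(K,np.array([uv[0],uv[1],1.])); o=-R.T@t
    return (o+d*(z-o[2])/d[2])
def proj(n,P):
    c=r.camera_info(n); return cv2.projectPoints(np.array(P,float).reshape(-1,3),c["rvec"],c["tvec"],c["mtx"],None)[0].reshape(-1,2)
T=lambda u,v:(220+(u+.5)/2.8-.5,140+(v+.5)/2.8-.5)
S=lambda u,v:(220+(u+.5)/2.8-.5,95+(v+.5)/2.8-.5)
E
python3 - <<'E'
from h import *
np.set_printoptions(precision=4,suppress=True)
def p(n,s,tp,z): print(n,"scene",ray("scene",S(*s),z)[:2] if s else "","top",ray("top",T(*tp),z)[:2] if tp else "")
p("plate",(86,529),(56,293),.008); p("knobtop",(84,511),(55,288),.028)
p("rim",(42,343),(80,125),.064); p("cap",(323,323),(329,215),.059)
p("rackTL",(247,365),(249,199),.02);p("rackBL",(264,396),(254,246),.02);p("rackBR",(400,329),(403,235),.02);p("rackTR",(372,303),(402,189),.02)
p("iod",(144,222),(215,50),.105)
p("PbL",(376,200),None,.047);p("PbM",(484,186),None,.047);p("PbR",(592,172),None,.047)
p("hoodFL",(368,82),None,.217);p("hoodFR",(640,52),None,.217)
p("hoodTopF",(368,55),(462,86),.244);p("hoodTopFR",(640,30),(738,175),.244)
p("hoodTopB",None,(476,36),.244);p("hoodTopBR",None,(752,123),.244)
for n in("scene","top"):
    K,R,t=cam(n);print(-R.T@t)
E
```

```text
plate scene [0.4227 0.2676] top [0.4277 0.2709]
knobtop scene [0.4291 0.2648] top [0.4336 0.2689]
rim scene [0.6088 0.2277] top [0.6093 0.2327]
cap scene [ 0.5    -0.0361] top [ 0.5036 -0.034 ]
rackTL scene [0.5166 0.0435] top [0.5253 0.0525]
rackBL scene [0.4728 0.0476] top [0.473  0.0485]
rackBR scene [ 0.4821 -0.1217] top [ 0.4801 -0.117 ]
rackTR scene [ 0.5275 -0.1152] top [ 0.5312 -0.1178]
iod scene [0.6768 0.0791] top [0.6805 0.0828]
PbL scene [ 0.6375 -0.187 ] top 
PbM scene [ 0.5981 -0.3068] top 
PbR scene [ 0.558  -0.4291] top 
hoodFL scene [ 0.6464 -0.1698] top 
hoodFR scene [ 0.551 -0.449] top 
hoodTopF scene [ 0.656  -0.1738] top [ 0.6177 -0.1577]
hoodTopFR scene [ 0.5555 -0.4456] top [ 0.5239 -0.4186]
hoodTopB scene  top [ 0.6657 -0.1731]
hoodTopBR scene  top [ 0.5734 -0.4345]
[-0.2806  0.4712  1.1341]
[0.4538 0.0359 1.6351]
```

```bash
cat > fit.py <<'E'
from h import *
from scipy.optimize import minimize
from scipy.ndimage import map_coordinates
def circ(x,y,z,R): 
    a=np.linspace(0,2*np.pi,180); return np.c_[x+R*np.cos(a),y+R*np.sin(a),0*a+z]
def fit(img,cam,x0,circles,span=.012):
    g=cv2.GaussianBlur(cv2.cvtColor(img,cv2.COLOR_BGR2GRAY).astype(float),(0,0),.7)
    G=np.hypot(cv2.Sobel(g,-1,1,0),cv2.Sobel(g,-1,0,1))
    def s(p):
        q=np.vstack([proj(cam,circ(p[0],p[1],z,R)) for z,R in circles])
        return map_coordinates(G,[q[:,1],q[:,0]],order=1).mean()
    k=np.arange(-span,span+1e-9,.0006); V=np.array([[s((x0[0]+a,x0[1]+b)) for b in k] for a in k])
    W=np.where(V>V.max()*.95,V-V.max()*.95,0); 
    return np.array([x0[0]+(W.sum(1)*k).sum()/W.sum(),x0[1]+(W.sum(0)*k).sum()/W.sum()]),V.max()
def overlay(img,cam,c,sets,k=8,h=18):
    uv=proj(cam,[*c])[0]; u,v=np.round(uv).astype(int)
    o=cv2.resize(img[v-h:v+h,u-h:u+h],None,fx=k,fy=k,interpolation=cv2.INTER_CUBIC)
    for pts,col in sets:
        q=((proj(cam,pts)-[u-h,v-h]+.5)*k-.5).round().astype(np.int32)
        cv2.polylines(o,[q.reshape(-1,1,2)],False,col,1)
    return o
E
python3 - <<'E'
from fit import *
im={n:cv2.imread(f"pics/{n}0.png") for n in("scene","top")}
rows=[]
for nm,x0,C in(("lid",(.428,.268),[(.008,.031)]),("knob",(.428,.268),[(.028,.009)]),("cup",(.609,.230),[(.064,.028)]),("cap",(.502,-.035),[(.059,.009)])):
    row=[]
    for n in im:
        p,v=fit(im[n],n,x0,C); print(nm,n,p.round(4),round(v,1))
        row.append(overlay(im[n],n,(*p,C[0][0]),[(circ(*p,*c),(0,255,255)) for c in C],7,18))
    rows.append(np.vstack(row))
cv2.imwrite("pics/fit1.png",cv2.resize(np.hstack(rows),(800,400)))
E
```

```text
lid scene [0.4187 0.2685] 92.5Traceback (most recent call last):
  File "<stdin>", line 7, in <module>
  File "fit.py", line 12, in fit
    k=np.arange(-span,span+1e-9,.0006); V=np.array([[s((x0[0]+a,x0[1]+b)) for b in k] for a in k])
                                                     ~^^^^^^^^^^^^^^^^^^^
  File "fit.py", line 10, in s
    q=np.vstack([proj(cam,circ(p[0],p[1],z,R)) for z,R in circles])
                 ~~~~^^^^^^^^^^^^^^^^^^^^^^^^^
  File "h.py", line 9, in proj
    c=r.camera_info(n); return cv2.projectPoints(np.array(P,float).reshape(-1,3),c["rvec"],c["tvec"],c["mtx"],None)[0].reshape(-1,2)
ValueError: time passes only in moves, steps and waits
```

```bash
sed -i 's/^def cam(n):/CI={n:r.camera_info(n) for n in("scene","top")}\ndef cam(n):/; s/c=r.camera_info(n);/c=CI[n];/' h.py
python3 - <<'E'
from fit import *
im={n:cv2.imread(f"pics/{n}0.png") for n in("scene","top")}
rows=[]
for nm,x0,C in(("lid",(.428,.268),[(.008,.031)]),("knob",(.430,.268),[(.028,.009)]),("cup",(.609,.230),[(.064,.028)]),("cap",(.502,-.035),[(.059,.009)])):
    row=[]
    for n in im:
        p,v=fit(im[n],n,x0,C); print(nm,n,p.round(4),round(v,1))
        row.append(overlay(im[n],n,(*p,C[0][0]),[(circ(*p,*c),(0,255,255)) for c in C],7,18))
    rows.append(np.vstack(row))
cv2.imwrite("pics/fit1.png",cv2.resize(np.hstack(rows),(800,400)))
E
```

```text
lid scene [0.4187 0.2685] 92.5
lid top [0.4262 0.2709] 78.9
knob scene [0.418  0.2705] 98.6
knob top [0.4182 0.2687] 86.9
cup scene [0.6054 0.2307] 162.3
cup top [0.6078 0.2323] 142.9
cap scene [ 0.5009 -0.0364] 156.1
cap top [ 0.506 -0.035] 99.4
```

View pics/fit1.png

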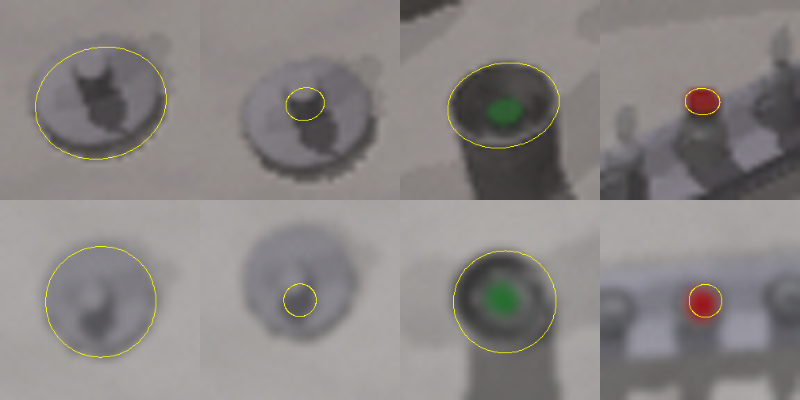

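Overlay: the cup fit is good in both views. The lid fit is good in the top view, but in the scene view it caught the shadow edge and sits about 1.6 px low. The cap is found in both. Best estimates: lid (0.4245, 0.2695), cup (0.6066, 0.2315), vial (0.5035, -0.0357). Next I turn the tool to yaw 90°, so tool x = world y and tool y = world x, and travel to the lid.

Emit:
step_arm(
  moves=[
    {"rz": -9.7, "gripper": 0},
    {"rz": -9.7, "gripper": 0},
    {"rz": -9.7, "gripper": 0},
    {"rz": -9.7, "gripper": 0},
    {"rz": -9.7, "gripper": 0},
    {"rz": -9.7, "gripper": 0},
    {"rz": -9.5, "gripper": 0},
    {"dx": 53, "dy": 24},
    {"dx": 53, "dy": 24},
    {"dx": 53, "dy": 24},
    {"dx": 53, "dy": 24},
    {"dx": 53, "dy": 24},
    {"dx": 53, "dy": 24},
    {"dx": 53, "dy": 24},
    {"dx": 53, "dy": 24},
  ],
  grip_force=30,
)

```text
invalid input at $.moves[0]: expected keys rx, ry, rz, dx, dy, dz, gripper
```

Emit:
step_arm(
  moves=[
    {"dx": 52, "dy": -2},
    {"dx": 52, "dy": -2},
    {"dx": 52, "dy": -2},
    {"dx": 52, "dy": -3},
    {"dx": 52, "dy": -3},
    {"dx": 52, "dy": -3},
    {"dx": 52, "dy": -3},
    {"dx": 52, "dy": -3},
    {"dx": 52, "dy": -3},
    {},
    {},
  ],
)

```text
invalid input at $.moves[0]: expected keys rx, ry, rz, dx, dy, dz, gripper
```

Emit:
step_arm(
  moves=[
    {"rx": 0, "ry": 0, "rz": -9.7, "dx": 0, "dy": 0, "dz": 0, "gripper": 0},
    {"rx": 0, "ry": 0, "rz": -9.7, "dx": 0, "dy": 0, "dz": 0, "gripper": 0},
    {"rx": 0, "ry": 0, "rz": -9.7, "dx": 0, "dy": 0, "dz": 0, "gripper": 0},
    {"rx": 0, "ry": 0, "rz": -9.7, "dx": 0, "dy": 0, "dz": 0, "gripper": 0},
    {"rx": 0, "ry": 0, "rz": -9.7, "dx": 0, "dy": 0, "dz": 0, "gripper": 0},
    {"rx": 0, "ry": 0, "rz": -9.7, "dx": 0, "dy": 0, "dz": 0, "gripper": 0},
    {"rx": 0, "ry": 0, "rz": -9.5, "dx": 0, "dy": 0, "dz": 0, "gripper": 0},
    {"rx": 0, "ry": 0, "rz": 0, "dx": 53, "dy": 24, "dz": 0, "gripper": 0},
    {"rx": 0, "ry": 0, "rz": 0, "dx": 53, "dy": 24, "dz": 0, "gripper": 0},
    {"rx": 0, "ry": 0, "rz": 0, "dx": 53, "dy": 24, "dz": 0, "gripper": 0},
    {"rx": 0, "ry": 0, "rz": 0, "dx": 53, "dy": 24, "dz": 0, "gripper": 0},
    {"rx": 0, "ry": 0, "rz": 0, "dx": 53, "dy": 24, "dz": 0, "gripper": 0},
    {"rx": 0, "ry": 0, "rz": 0, "dx": 53, "dy": 24, "dz": 0, "gripper": 0},
    {"rx": 0, "ry": 0, "rz": 0, "dx": 53, "dy": 24, "dz": 0, "gripper": 0},
    {"rx": 0, "ry": 0, "rz": 0, "dx": 53, "dy": 24, "dz": 0, "gripper": 0},
  ],
  grip_force=30,
)

```text
clock: 1.98
tcp_pos: [0.4486, -0.1985, 0.2532]
orientation: [2.221, 2.222, -0.0]
contact_force: [1.5, -0.8, -0.1]
grip_width: 0.0423
gripper_force: 0.0
```

Emit:
step_arm(
  moves=[
    {"rx": 0, "ry": 0, "rz": 0, "dx": 52, "dy": -2, "dz": 0, "gripper": 0},
    {"rx": 0, "ry": 0, "rz": 0, "dx": 52, "dy": -2, "dz": 0, "gripper": 0},
    {"rx": 0, "ry": 0, "rz": 0, "dx": 52, "dy": -2, "dz": 0, "gripper": 0},
    {"rx": 0, "ry": 0, "rz": 0, "dx": 52, "dy": -3, "dz": 0, "gripper": 0},
    {"rx": 0, "ry": 0, "rz": 0, "dx": 52, "dy": -3, "dz": 10, "gripper": 0},
    {"rx": 0, "ry": 0, "rz": 0, "dx": 52, "dy": -3, "dz": 30, "gripper": 0},
    {"rx": 0, "ry": 0, "rz": 0, "dx": 52, "dy": -3, "dz": 40, "gripper": 0},
    {"rx": 0, "ry": 0, "rz": 0, "dx": 52, "dy": -3, "dz": 40, "gripper": 0},
    {"rx": 0, "ry": 0, "rz": 0, "dx": 52, "dy": -3, "dz": 40, "gripper": 0},
    {"rx": 0, "ry": 0, "rz": 0, "dx": 0, "dy": 0, "dz": 0, "gripper": 0},
    {"rx": 0, "ry": 0, "rz": 0, "dx": 0, "dy": 0, "dz": 0, "gripper": 0},
  ],
)

```text
clock: 3.35
tcp_pos: [0.4242, 0.2597, 0.0988]
orientation: [-2.22, -2.223, 0.002]
contact_force: [0.8, -0.6, -0.2]
grip_width: 0.0428
gripper_force: 0.0
```

Emit:
step_arm(
  moves=[
    {"rx": 0, "ry": 0, "rz": 0, "dx": 9.5, "dy": 0, "dz": 15, "gripper": 0},
    {"rx": 0, "ry": 0, "rz": 0, "dx": 0, "dy": 0, "dz": 15, "gripper": 0},
    {"rx": 0, "ry": 0, "rz": 0, "dx": 0, "dy": 0, "dz": 12, "gripper": 0},
    {"rx": 0, "ry": 0, "rz": 0, "dx": 0, "dy": 0, "dz": 10, "gripper": 0},
    {"rx": 0, "ry": 0, "rz": 0, "dx": 0, "dy": 0, "dz": 0, "gripper": 0},
    {"rx": 0, "ry": 0, "rz": 0, "dx": 0, "dy": 0, "dz": 0, "gripper": 0},
  ],
)

```text
clock: 4.1
tcp_pos: [0.4246, 0.2698, 0.0473]
orientation: [2.221, 2.222, 0.001]
contact_force: [0.1, 0.1, 0.3]
grip_width: 0.0428
gripper_force: 0.0
```

Emit:
step_arm(
  moves=[
    {"rx": 0, "ry": 0, "rz": 0, "dx": 0, "dy": 0, "dz": 11, "gripper": 0},
    {"rx": 0, "ry": 0, "rz": 0, "dx": 0, "dy": 0, "dz": 0, "gripper": 0},
    {"rx": 0, "ry": 0, "rz": 0, "dx": 0, "dy": 0, "dz": 0, "gripper": -1},
    {"rx": 0, "ry": 0, "rz": 0, "dx": 0, "dy": 0, "dz": 0, "gripper": -1},
    {"rx": 0, "ry": 0, "rz": 0, "dx": 0, "dy": 0, "dz": 0, "gripper": -1},
    {"rx": 0, "ry": 0, "rz": 0, "dx": 0, "dy": 0, "dz": 0, "gripper": -1},
    {"rx": 0, "ry": 0, "rz": 0, "dx": 0, "dy": 0, "dz": 0, "gripper": -1},
  ],
  grip_force=20,
)

```text
clock: 4.97
tcp_pos: [0.4246, 0.2698, 0.0363]
orientation: [2.221, 2.222, 0.001]
contact_force: [0.2, 0.2, 2.8]
grip_width: 0.0169
gripper_force: 19.7
```

Emit:
step_arm(
  moves=[
    {"rx": 0, "ry": 0, "rz": 0, "dx": 0, "dy": 0, "dz": 0, "gripper": 0},
    {"rx": 0, "ry": 0, "rz": 0, "dx": 0, "dy": 0, "dz": -1.5, "gripper": 0},
    {"rx": 0, "ry": 0, "rz": 0, "dx": 0, "dy": 0, "dz": 0, "gripper": 0},
    {"rx": 0, "ry": 0, "rz": 10, "dx": 0, "dy": 0, "dz": 0, "gripper": 0},
    {"rx": 0, "ry": 0, "rz": 10, "dx": 0, "dy": 0, "dz": 0, "gripper": 0},
    {"rx": 0, "ry": 0, "rz": 10, "dx": 0, "dy": 0, "dz": 0, "gripper": 0},
    {"rx": 0, "ry": 0, "rz": 10, "dx": 0, "dy": 0, "dz": 0, "gripper": 0},
    {"rx": 0, "ry": 0, "rz": 10, "dx": 0, "dy": 0, "dz": 0, "gripper": 0},
    {"rx": 0, "ry": 0, "rz": 10, "dx": 0, "dy": 0, "dz": 0, "gripper": 0},
    {"rx": 0, "ry": 0, "rz": 10, "dx": 0, "dy": 0, "dz": 0, "gripper": 0},
    {"rx": 0, "ry": 0, "rz": 10, "dx": 0, "dy": 0, "dz": 0, "gripper": 0},
    {"rx": 0, "ry": 0, "rz": 10, "dx": 0, "dy": 0, "dz": 0, "gripper": 0},
    {"rx": 0, "ry": 0, "rz": 0, "dx": 0, "dy": 0, "dz": 0, "gripper": 0},
    {"rx": 0, "ry": 0, "rz": 0, "dx": 0, "dy": 0, "dz": 0, "gripper": -1},
    {"rx": 0, "ry": 0, "rz": 0, "dx": 0, "dy": 0, "dz": 0, "gripper": -1},
    {"rx": 0, "ry": 0, "rz": 0, "dx": 0, "dy": 0, "dz": 0, "gripper": -1},
    {"rx": 0, "ry": 0, "rz": 0, "dx": 0, "dy": 0, "dz": 0, "gripper": -1},
    {"rx": 0, "ry": 0, "rz": 0, "dx": 0, "dy": 0, "dz": 0, "gripper": -1},
  ],
  grip_force=30,
)

```text
clock: 7.22
tcp_pos: [0.4244, 0.2697, 0.0377]
orientation: [-3.142, -0.001, -0.0]
contact_force: [-1.4, -0.6, 4.1]
grip_width: 0.0159
gripper_force: 29.4
```

Emit:
step_arm(
  moves=[
    {"rx": 0, "ry": 0, "rz": 0, "dx": 0, "dy": 0, "dz": -5, "gripper": -1},
    {"rx": 0, "ry": 0, "rz": 0, "dx": 0, "dy": 0, "dz": -20, "gripper": -1},
    {"rx": 0, "ry": 0, "rz": 0, "dx": 0, "dy": 0, "dz": -30, "gripper": -1},
    {"rx": 0, "ry": 0, "rz": 0, "dx": 0, "dy": 0, "dz": -30, "gripper": -1},
    {"rx": 0, "ry": 0, "rz": 0, "dx": 0, "dy": 0, "dz": -17, "gripper": -1},
    {"rx": 0, "ry": 0, "rz": 0, "dx": 20, "dy": 4, "dz": 0, "gripper": -1},
    {"rx": 0, "ry": 0, "rz": 0, "dx": 35, "dy": 8, "dz": 0, "gripper": -1},
    {"rx": 0, "ry": 0, "rz": 0, "dx": 40, "dy": 8, "dz": 0, "gripper": -1},
    {"rx": 0, "ry": 0, "rz": 0, "dx": 40, "dy": 8, "dz": 0, "gripper": -1},
    {"rx": 0, "ry": 0, "rz": 0, "dx": 30, "dy": 6, "dz": 0, "gripper": -1},
    {"rx": 0, "ry": 0, "rz": 0, "dx": 17, "dy": 4, "dz": 0, "gripper": -1},
    {"rx": 0, "ry": 0, "rz": 0, "dx": 0, "dy": 0, "dz": 0, "gripper": -1},
    {"rx": 0, "ry": 0, "rz": 0, "dx": 0, "dy": 0, "dz": 0, "gripper": -1},
  ],
)

```text
clock: 8.85
tcp_pos: [0.6051, 0.2323, 0.139]
orientation: [3.141, 0.003, -0.003]
contact_force: [-0.7, 0.2, -0.5]
grip_width: 0.0162
gripper_force: 29.4
```

Run:
```python
from fit import *
o=r.get_obs(); p=o["tcp_pos"]; print(p,o["grip_width"])
zb=p[2]-.0377
t=[]
for n in("scene","top"):
    im=r.grab_frame(n); cv2.imwrite(f"pics/{n}1.png",im)
    c=(p[0],p[1],zb+.004)
    t.append(overlay(im,n,c,[(circ(p[0],p[1],zb+.006,.031),(0,255,255)),(circ(.6066,.2315,.064,.028),(0,255,0))],10,20))
cv2.imwrite("pics/h1.png",np.hstack(t))
```

```text
[0.60511051 0.23227462 0.1390303 ] 0.016178830795274067
```

View pics/h1.png

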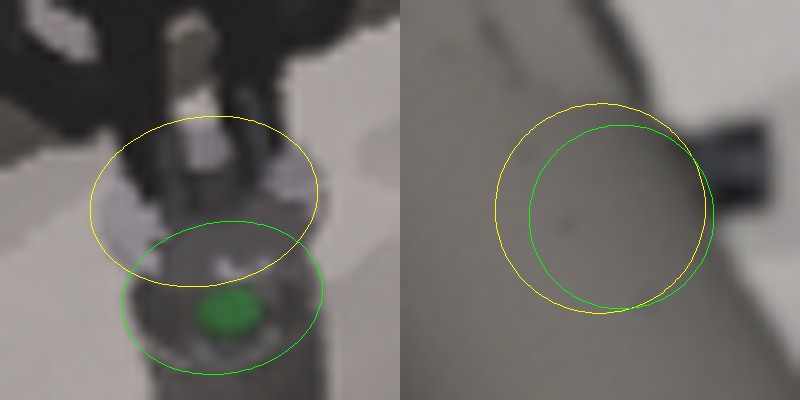

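Top view: the arm hides the cup. Scene view: lid and cup are both offset from their overlays by the same ~+6 px right and ~5 px up. That is a camera bias, so the relative alignment holds within about 1 mm. Lowering now.

Emit:
step_arm(
  moves=[
    {"rx": 0, "ry": 0, "rz": 0, "dx": 1.5, "dy": 0.8, "dz": 10, "gripper": -1},
    {"rx": 0, "ry": 0, "rz": 0, "dx": 0, "dy": 0, "dz": 15, "gripper": -1},
    {"rx": 0, "ry": 0, "rz": 0, "dx": 0, "dy": 0, "dz": 9, "gripper": -1},
    {"rx": 0, "ry": 0, "rz": 0, "dx": 0, "dy": 0, "dz": 2, "gripper": -1},
    {"rx": 0, "ry": 0, "rz": 0, "dx": 0, "dy": 0, "dz": 1, "gripper": -1},
    {"rx": 0, "ry": 0, "rz": 0, "dx": 0, "dy": 0, "dz": 1, "gripper": -1},
    {"rx": 0, "ry": 0, "rz": 0, "dx": 0, "dy": 0, "dz": 0, "gripper": -1},
    {"rx": 0, "ry": 0, "rz": 0, "dx": 0, "dy": 0, "dz": 0, "gripper": -1},
  ],
)

```text
clock: 9.95
tcp_pos: [0.6081, 0.231, 0.1019]
orientation: [-3.141, -0.001, -0.001]
contact_force: [-0.9, -0.6, -1.1]
grip_width: 0.0159
gripper_force: 29.4
```

Emit:
step_arm(
  moves=[
    {"rx": 0, "ry": 0, "rz": 0, "dx": -1.4, "dy": -0.4, "dz": 0, "gripper": -1},
    {"rx": 0, "ry": 0, "rz": 0, "dx": 0, "dy": 0, "dz": 1, "gripper": -1},
    {"rx": 0, "ry": 0, "rz": 0, "dx": 0, "dy": 0, "dz": 1, "gripper": -1},
    {"rx": 0, "ry": 0, "rz": 0, "dx": 0, "dy": 0, "dz": 0.5, "gripper": -1},
    {"rx": 0, "ry": 0, "rz": 0, "dx": 0, "dy": 0, "dz": 0, "gripper": -1},
  ],
)

```text
clock: 10.58
tcp_pos: [0.6066, 0.2314, 0.099]
orientation: [3.142, 0.001, -0.0]
contact_force: [-0.2, -0.2, -0.7]
grip_width: 0.0163
gripper_force: 29.4
```

Emit:
step_arm(
  moves=[
    {"rx": 0, "ry": 0, "rz": 0, "dx": 0, "dy": 0, "dz": 0.7, "gripper": -1},
    {"rx": 0, "ry": 0, "rz": 0, "dx": 0, "dy": 0, "dz": 0.7, "gripper": -1},
    {"rx": 0, "ry": 0, "rz": 0, "dx": 0, "dy": 0, "dz": 0, "gripper": -1},
  ],
)

```text
clock: 10.95
tcp_pos: [0.6073, 0.2315, 0.0983]
orientation: [-3.141, -0.0, -0.002]
contact_force: [1.3, -0.0, 3.0]
grip_width: 0.0164
gripper_force: 29.8
```

Emit:
step_arm(
  moves=[
    {"rx": 0, "ry": 0, "rz": 0, "dx": 0, "dy": 0, "dz": 0.6, "gripper": -1},
    {"rx": 0, "ry": 0, "rz": 0, "dx": 0, "dy": 0, "dz": 0, "gripper": -1},
    {"rx": 0, "ry": 0, "rz": 0, "dx": 0, "dy": 0, "dz": 0, "gripper": -1},
  ],
)

```text
clock: 11.32
tcp_pos: [0.6076, 0.2315, 0.0982]
orientation: [-3.141, -0.0, -0.004]
contact_force: [1.6, -1.8, 6.8]
grip_width: 0.0159
gripper_force: 30.1
```

Emit:
step_arm(
  moves=[
    {"rx": 0, "ry": 0, "rz": 0, "dx": 0, "dy": 0, "dz": -0.6, "gripper": -1},
    {"rx": 0, "ry": 0, "rz": 0, "dx": 0, "dy": 0, "dz": 0, "gripper": 0},
    {"rx": 0, "ry": 0, "rz": 0, "dx": 0, "dy": 0, "dz": 0, "gripper": 0},
    {"rx": 0, "ry": 0, "rz": 0, "dx": 0, "dy": 0, "dz": 0, "gripper": 0},
    {"rx": 0, "ry": 0, "rz": 0, "dx": 0, "dy": 0, "dz": -10, "gripper": 0},
    {"rx": 0, "ry": 0, "rz": 0, "dx": 0, "dy": 0, "dz": -30, "gripper": 0},
    {"rx": 0, "ry": 0, "rz": 0, "dx": 0, "dy": 0, "dz": -40, "gripper": 0},
    {"rx": 0, "ry": 0, "rz": 0, "dx": -30, "dy": 20, "dz": -20, "gripper": 0},
    {"rx": 0, "ry": 0, "rz": 0, "dx": -30, "dy": 50, "dz": 0, "gripper": 0},
    {"rx": 0, "ry": 0, "rz": 0, "dx": -30, "dy": 50, "dz": 0, "gripper": 0},
    {"rx": 0, "ry": 0, "rz": 0, "dx": -10, "dy": 50, "dz": 0, "gripper": 0},
    {"rx": 0, "ry": 0, "rz": 0, "dx": 0, "dy": 50, "dz": 0, "gripper": 0},
    {"rx": 0, "ry": 0, "rz": -10, "dx": 0, "dy": 45, "dz": 0, "gripper": 0},
  ],
)

```text
clock: 12.95
tcp_pos: [0.5066, -0.0354, 0.1987]
orientation: [3.129, 0.28, 0.002]
contact_force: [1.4, 0.7, -0.0]
grip_width: 0.0425
gripper_force: 0.0
```

Run:
```python
from fit import *
o=r.get_obs(); print(o["tcp_pos"],o["joints"])
t=[]
for n in("scene","top"):
    im=r.grab_frame(n); cv2.imwrite(f"pics/{n}2.png",im)
    t.append(overlay(im,n,(.607,.2315,.068),[(circ(.607,.2315,.072,.031),(0,255,255))],10,20))
cv2.imwrite("pics/h2.png",np.hstack(t))
```

```text
[ 0.50663885 -0.03539079  0.19870329] [ 0.07387512  0.2739261  -0.14953347  1.99847159  0.0532274   0.8713922
 -1.49655871]
```

View pics/h2.png

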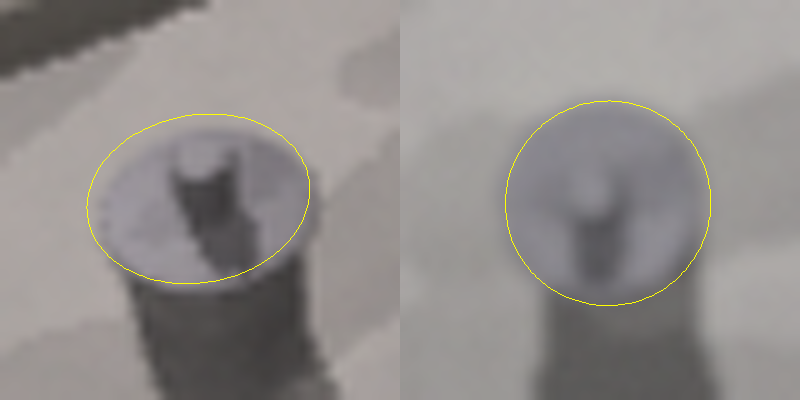

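Both views show the lid sitting concentric and level on the cup, with the outline matching in the top view. Next I refine the vial position from the red cap.

Run:
```python
from fit import *
for n in("scene","top"):
    im=cv2.imread(f"pics/{n}0.png").astype(float); w=np.clip(im[...,2]-np.maximum(im[...,0],im[...,1])-25,0,None)
    u,v=proj(n,[.502,-.035,.055])[0].astype(int); y,x=np.mgrid[v-8:v+9,u-8:u+9]; k=w[v-8:v+9,u-8:u+9]
    c=((k*x).sum()/k.sum(),(k*y).sum()/k.sum()); print(n,c,k.sum(),ray(n,c,.055)[:2],ray(n,c,.059)[:2])
```

```text
scene (np.float64(334.9756097560976), np.float64(209.6341463414634)) 1353.0 [ 0.50429669 -0.03866122] [ 0.50138724 -0.03677114]
top (np.float64(336.77703455964325), np.float64(216.40133779264215)) 1794.0 [ 0.50394058 -0.03296671] [ 0.50381356 -0.03279242]
```

Emit:
step_arm(
  moves=[
    {"rx": 0, "ry": 0, "rz": -10, "dx": 0, "dy": 0, "dz": 0, "gripper": 1},
    {"rx": 0, "ry": 0, "rz": -10, "dx": 0, "dy": 0, "dz": 0, "gripper": 1},
    {"rx": 0, "ry": 0, "rz": -10, "dx": 0, "dy": 0, "dz": 0, "gripper": 1},
    {"rx": 0, "ry": 0, "rz": -10, "dx": 0, "dy": 0, "dz": 0, "gripper": 1},
    {"rx": 0, "ry": 0, "rz": -10, "dx": 0, "dy": 0, "dz": 0, "gripper": 1},
    {"rx": 0, "ry": 0, "rz": -10, "dx": 0, "dy": 0, "dz": 0, "gripper": 1},
    {"rx": 0, "ry": 0, "rz": -10, "dx": 0, "dy": 0, "dz": 0, "gripper": 1},
    {"rx": 0, "ry": 0, "rz": -10, "dx": 0, "dy": 0, "dz": 0, "gripper": 1},
    {"rx": 0, "ry": 0, "rz": -3, "dx": 0, "dy": 0, "dz": 0, "gripper": 0.2},
    {"rx": 0, "ry": 0, "rz": 0, "dx": 0, "dy": 0, "dz": 0, "gripper": 0.2},
    {"rx": 0, "ry": 0, "rz": 0, "dx": 0, "dy": 0, "dz": 0, "gripper": 0.2},
  ],
)

```text
clock: 14.42
tcp_pos: [0.5068, -0.0334, 0.198]
orientation: [2.163, 2.278, 0.0]
contact_force: [-0.2, 0.3, -0.0]
grip_width: 0.0515
gripper_force: 0.0
```

Emit:
step_arm(
  moves=[
    {"rx": 0, "ry": 0, "rz": 0, "dx": -1.8, "dy": -3.2, "dz": 10, "gripper": 0.2},
    {"rx": 0, "ry": 0, "rz": 0, "dx": 0, "dy": 0, "dz": 30, "gripper": 0.2},
    {"rx": 0, "ry": 0, "rz": 0, "dx": 0, "dy": 0, "dz": 30, "gripper": 0.2},
    {"rx": 0, "ry": 0, "rz": 0, "dx": 0, "dy": 0, "dz": 25, "gripper": 0.2},
    {"rx": 0, "ry": 0, "rz": 0, "dx": 0, "dy": 0, "dz": 20, "gripper": 0.2},
    {"rx": 0, "ry": 0, "rz": 0, "dx": 0, "dy": 0, "dz": 15, "gripper": 0.2},
    {"rx": 0, "ry": 0, "rz": 0, "dx": 0, "dy": 0, "dz": 12, "gripper": 0.2},
    {"rx": 0, "ry": 0, "rz": 0, "dx": 0, "dy": 0, "dz": 8, "gripper": 0.2},
    {"rx": 0, "ry": 0, "rz": 0, "dx": 0, "dy": 0, "dz": 0, "gripper": 0.2},
    {"rx": 0, "ry": 0, "rz": 0, "dx": 0, "dy": 0, "dz": 0, "gripper": 0.2},
  ],
)

```text
clock: 15.68
tcp_pos: [0.504, -0.0357, 0.0481]
orientation: [2.162, 2.279, 0.001]
contact_force: [-0.4, -0.5, 0.2]
grip_width: 0.0513
gripper_force: 0.0
```

Close in stages and watch the side force.

Emit:
step_arm(
  moves=[
    {"rx": 0, "ry": 0, "rz": 0, "dx": 0, "dy": 0, "dz": 0, "gripper": -0.3},
    {"rx": 0, "ry": 0, "rz": 0, "dx": 0, "dy": 0, "dz": 0, "gripper": -0.5},
    {"rx": 0, "ry": 0, "rz": 0, "dx": 0, "dy": 0, "dz": 0, "gripper": -0.6},
    {"rx": 0, "ry": 0, "rz": 0, "dx": 0, "dy": 0, "dz": 0, "gripper": -0.6},
    {"rx": 0, "ry": 0, "rz": 0, "dx": 0, "dy": 0, "dz": 0, "gripper": -0.6},
  ],
  grip_force=20,
)

```text
clock: 16.3
tcp_pos: [0.5039, -0.0357, 0.0482]
orientation: [2.161, 2.279, 0.001]
contact_force: [-1.9, -0.5, 5.9]
grip_width: 0.0246
gripper_force: 20.1
```

Emit:
step_arm(
  moves=[
    {"rx": 0, "ry": 0, "rz": 0, "dx": 0, "dy": 0, "dz": 0, "gripper": -1},
    {"rx": 0, "ry": 0, "rz": 0, "dx": 0, "dy": 0, "dz": -2, "gripper": -1},
    {"rx": 0, "ry": 0, "rz": 0, "dx": 0, "dy": 0, "dz": -8, "gripper": -1},
    {"rx": 0, "ry": 0, "rz": 0, "dx": 0, "dy": 0, "dz": -15, "gripper": -1},
    {"rx": 0, "ry": 0, "rz": 0, "dx": 0, "dy": 0, "dz": -25, "gripper": -1},
    {"rx": 0, "ry": 0, "rz": 0, "dx": 0, "dy": 0, "dz": -30, "gripper": -1},
    {"rx": 0, "ry": 0, "rz": 0, "dx": 0, "dy": 0, "dz": -30, "gripper": -1},
    {"rx": 0, "ry": 0, "rz": 0, "dx": 0, "dy": 0, "dz": -20, "gripper": -1},
    {"rx": 0, "ry": 0, "rz": 0, "dx": 0, "dy": 0, "dz": 0, "gripper": -1},
  ],
  grip_force=30,
)

```text
clock: 17.42
tcp_pos: [0.5047, -0.0356, 0.1799]
orientation: [2.16, 2.277, 0.004]
contact_force: [-0.5, -1.0, -0.8]
grip_width: 0.024
gripper_force: 29.5
```

Run:
```python
from fit import *
o=r.get_obs(); p=o["tcp_pos"]; print(p,o["joints"],o["grip_width"])
im=r.grab_frame("scene"); cv2.imwrite("pics/scene3.png",im)
cv2.imwrite("pics/s3z.png",cv2.resize(im[80:280,200:460],None,fx=2.9,fy=2.9,interpolation=cv2.INTER_CUBIC))
```

```text
[ 0.50472132 -0.03562481  0.1798576 ] [ 0.28992143  0.31859275 -0.40701131  2.00716713  0.16784907  0.84320267
 -0.15762546] 0.02402497282034714
```

View pics/s3z.png

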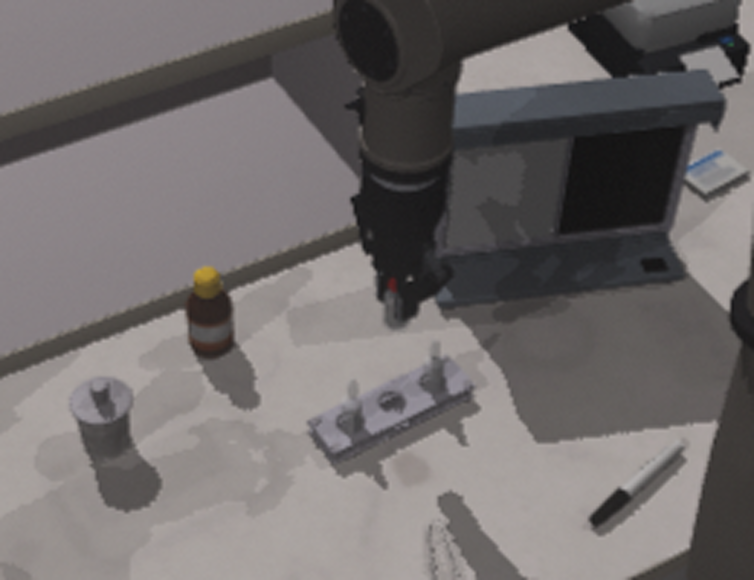

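The vial is held with its red cap at (392,287) in the crop, the middle well is empty, both ampoules are still in place, and the cup at (101,405) has its lid on level. Next: yaw to the panel, move over, then tilt.

Emit:
step_arm(
  moves=[
    {"rx": 0, "ry": 0, "rz": 7.3, "dx": 0, "dy": 0, "dz": 0, "gripper": -1},
    {"rx": 0, "ry": 0, "rz": 7.3, "dx": 0, "dy": 0, "dz": 0, "gripper": -1},
    {"rx": 0, "ry": 0, "rz": 7.2, "dx": 0, "dy": 0, "dz": 0, "gripper": -1},
    {"rx": 0, "ry": 0, "rz": 0, "dx": -20, "dy": 6, "dz": 0, "gripper": -1},
    {"rx": 0, "ry": 0, "rz": 0, "dx": -36, "dy": 12, "dz": 0, "gripper": -1},
    {"rx": 0, "ry": 0, "rz": 0, "dx": -36, "dy": 12, "dz": 0, "gripper": -1},
    {"rx": 0, "ry": 0, "rz": 0, "dx": -36, "dy": 12, "dz": 0, "gripper": -1},
    {"rx": 0, "ry": 0, "rz": 0, "dx": -20, "dy": 6, "dz": 0, "gripper": -1},
    {"rx": 0, "ry": 0, "rz": 0, "dx": 0, "dy": 0, "dz": 0, "gripper": -1},
    {"rx": 0, "ry": -5, "rz": 0, "dx": 0, "dy": 0, "dz": 0, "gripper": -1},
    {"rx": 0, "ry": -10, "rz": 0, "dx": 0, "dy": 0, "dz": 0, "gripper": -1},
    {"rx": 0, "ry": -10, "rz": 0, "dx": 0, "dy": 0, "dz": 0, "gripper": -1},
    {"rx": 0, "ry": 0, "rz": 0, "dx": 0, "dy": 0, "dz": 0, "gripper": -1},
  ],
)

```text
clock: 19.1
tcp_pos: [0.5026, -0.1856, 0.176]
orientation: [2.304, 1.669, -0.511]
contact_force: [0.2, -0.7, -0.5]
grip_width: 0.0245
gripper_force: 29.5
```

```bash
cat > d.py <<'E'
from h import *
from scipy.spatial.transform import Rotation as Ro
a=np.deg2rad(-18.8); xp=np.array([np.cos(a),np.sin(a),0]); yp=np.array([-np.sin(a),np.cos(a),0])
mid=np.array([.602,-.304,.135])
def rep(side):
    o=r.get_obs(); R=Ro.from_rotvec(o["orientation"]); p=o["tcp_pos"]; z=R.apply([0,0,1]); m=p+.0162*z
    T=mid+side*.063*yp-.13*xp
    zt=-(yp+[0,0,1])/2**.5; Rt=Ro.from_matrix(np.c_[np.cross(xp,zt),xp,zt])
    print("mid",m,"err world mm",(T-m)*1e3,"tool shift mm",R.inv().apply(T-.0162*zt-p)*1e3,"turn deg",np.rad2deg((R.inv()*Rt).as_rotvec()),"\njoints",o["joints"],"tilt",np.rad2deg(np.arccos(-z[2])),"t",o["clock"])
E
python3 -c "
import numpy as np;np.set_printoptions(precision=3,suppress=True)
from d import *;rep(1)"
```

```text
mid [ 0.5   -0.192  0.161] err world mm [ -1.164 -10.453 -26.342] tool shift mm [ 7.313  2.324 29.21 ] turn deg [  0.207 -20.119   0.6  ] 
joints [ 0.113  0.401 -0.137  1.952  0.549  1.021 -0.679] tilt 24.88005934297016 t 19.1
```

Emit:
step_arm(
  moves=[
    {"rx": 0, "ry": 0, "rz": 0, "dx": 3.6, "dy": 1.2, "dz": 14.6, "gripper": -1},
    {"rx": 0, "ry": 0, "rz": 0, "dx": 3.6, "dy": 1.2, "dz": 14.6, "gripper": -1},
    {"rx": 0.1, "ry": -10, "rz": 0.3, "dx": 0, "dy": 0, "dz": 0, "gripper": -1},
    {"rx": 0.1, "ry": -10, "rz": 0.3, "dx": 0, "dy": 0, "dz": 0, "gripper": -1},
    {"rx": 0, "ry": 0, "rz": 0, "dx": 0, "dy": 0, "dz": 0, "gripper": -1},
    {"rx": 0, "ry": 0, "rz": 0, "dx": 0, "dy": 0, "dz": 0, "gripper": -1},
  ],
)

```text
clock: 19.85
tcp_pos: [0.501, -0.1992, 0.148]
orientation: [2.088, 1.473, -0.86]
contact_force: [-0.0, -0.5, 0.9]
grip_width: 0.0239
gripper_force: 29.5
```

```bash
python3 -c "
import numpy as np;np.set_printoptions(precision=3,suppress=True)
from fit import *
from d import *;rep(1);rep(-1)
im=r.grab_frame('scene');cv2.imwrite('pics/s4z.png',cv2.resize(im[60:260,250:510],None,fx=2.9,fy=2.9,interpolation=cv2.INTER_CUBIC))"
```

```text
mid [ 0.497 -0.21   0.137] err world mm [ 2.048  7.56  -1.519] tool shift mm [ 6.643 -0.722 -4.433] turn deg [-0.425 -0.134 -0.619] 
joints [-0.084  0.564 -0.041  1.943  0.774  1.187 -0.972] tilt 44.86532344732003 t 19.85
mid [ 0.497 -0.21   0.137] err world mm [ -38.557 -111.718   -1.519] tool shift mm [-82.652   0.903  84.448] turn deg [-0.425 -0.134 -0.619] 
joints [-0.084  0.564 -0.041  1.943  0.774  1.187 -0.972] tilt 44.86532344732003 t 19.85
```

View pics/s4z.png

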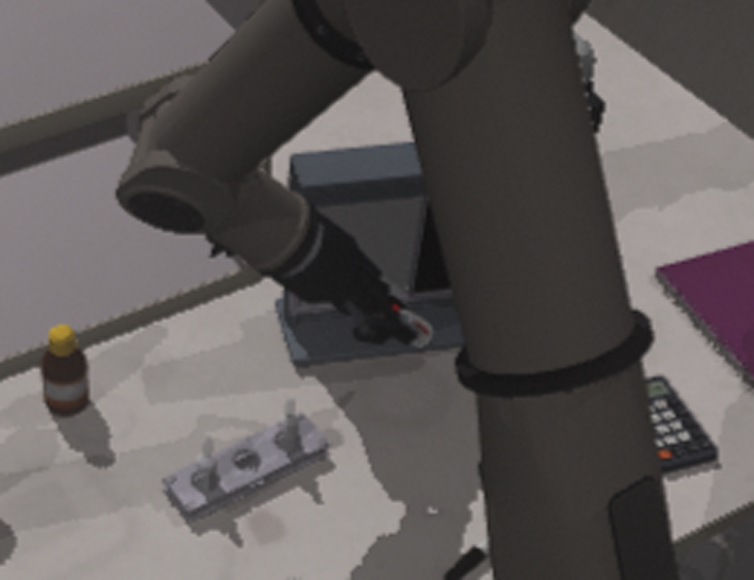

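The vial, red cap at (400,308) in the crop, is tipped about 45° in front of the left panel and clear of the stand; rack and bottle are undisturbed. A small correction, then I hold 2.4 s.

Emit:
step_arm(
  moves=[
    {"rx": 0, "ry": 0, "rz": -0.6, "dx": 6.6, "dy": -0.7, "dz": -4.4, "gripper": -1},
    {"rx": 0, "ry": 0, "rz": 0, "dx": 0, "dy": 0, "dz": 0, "gripper": -1},
    {"rx": 0, "ry": 0, "rz": 0, "dx": 0, "dy": 0, "dz": 0, "gripper": -1},
    {"rx": 0, "ry": 0, "rz": 0, "dx": 0, "dy": 0, "dz": 0, "gripper": -1},
    {"rx": 0, "ry": 0, "rz": 0, "dx": 0, "dy": 0, "dz": 0, "gripper": -1},
  ],
)

```text
clock: 20.52
tcp_pos: [0.5037, -0.19, 0.1467]
orientation: [2.077, 1.486, -0.864]
contact_force: [-0.2, -0.6, -0.7]
grip_width: 0.0243
gripper_force: 29.5
```

```bash
python3 -c "
import numpy as np;np.set_printoptions(precision=3,suppress=True)
from d import *;rep(1)"
```

```text
mid [ 0.5   -0.201  0.135] err world mm [-0.732 -1.64  -0.218] tool shift mm [-1.11  -0.238  1.419] turn deg [-0.279  0.     0.064] 
joints [-0.095  0.57  -0.048  1.937  0.771  1.196 -0.973] tilt 45.001216891210994 t 20.525
```

Emit:
step_arm(
  moves=[
    {"rx": 0, "ry": 0, "rz": 0, "dx": 0, "dy": 0, "dz": 0, "gripper": -1},
    {"rx": 0, "ry": 0, "rz": 0, "dx": 0, "dy": 0, "dz": 0, "gripper": -1},
    {"rx": 0, "ry": 0, "rz": 0, "dx": 0, "dy": 0, "dz": 0, "gripper": -1},
    {"rx": 0, "ry": 0, "rz": 0, "dx": 0, "dy": 0, "dz": 0, "gripper": -1},
    {"rx": 0, "ry": 0, "rz": 0, "dx": 0, "dy": 0, "dz": 0, "gripper": -1},
    {"rx": 0, "ry": 0, "rz": 0, "dx": 0, "dy": 0, "dz": 0, "gripper": -1},
    {"rx": 0, "ry": 0, "rz": 0, "dx": 0, "dy": 0, "dz": 0, "gripper": -1},
    {"rx": 0, "ry": 0, "rz": 0, "dx": 0, "dy": 0, "dz": 0, "gripper": -1},
    {"rx": 0, "ry": 0, "rz": 0, "dx": 0, "dy": 0, "dz": 0, "gripper": -1},
    {"rx": 0, "ry": 0, "rz": 0, "dx": 0, "dy": 0, "dz": 0, "gripper": -1},
    {"rx": 0, "ry": 0, "rz": 0, "dx": 0, "dy": 0, "dz": 0, "gripper": -1},
    {"rx": 0, "ry": 0, "rz": 0, "dx": 0, "dy": 0, "dz": 0, "gripper": -1},
    {"rx": 0, "ry": 0, "rz": 0, "dx": 0, "dy": 0, "dz": 0, "gripper": -1},
    {"rx": 0, "ry": 0, "rz": 0, "dx": 0, "dy": 0, "dz": 0, "gripper": -1},
    {"rx": 0, "ry": 0, "rz": 0, "dx": 0, "dy": 0, "dz": 0, "gripper": -1},
    {"rx": 0, "ry": 0, "rz": 0, "dx": 0, "dy": 0, "dz": 0, "gripper": -1},
    {"rx": 0, "ry": 0, "rz": 0, "dx": 0, "dy": 0, "dz": 0, "gripper": -1},
    {"rx": 0, "ry": 0, "rz": 0, "dx": 0, "dy": 0, "dz": 0, "gripper": -1},
    {"rx": 0, "ry": 0, "rz": 0, "dx": 0, "dy": 0, "dz": 0, "gripper": -1},
    {"rx": 0, "ry": 0, "rz": 0, "dx": 0, "dy": 0, "dz": 0, "gripper": -1},
  ],
)

```text
clock: 23.02
tcp_pos: [0.5038, -0.1899, 0.1466]
orientation: [2.077, 1.486, -0.864]
contact_force: [-0.4, -0.2, -0.4]
grip_width: 0.0241
gripper_force: 29.5
```

Emit:
step_arm(
  moves=[
    {"rx": 0, "ry": 0, "rz": 0, "dx": -10, "dy": 0, "dz": 10, "gripper": -1},
    {"rx": 0, "ry": 0, "rz": 0, "dx": -17, "dy": 0, "dz": 17, "gripper": -1},
    {"rx": 0, "ry": 0, "rz": 0, "dx": -18, "dy": 0, "dz": 18, "gripper": -1},
    {"rx": 0, "ry": 0, "rz": 0, "dx": -18, "dy": 0, "dz": 18, "gripper": -1},
    {"rx": 0, "ry": 0, "rz": 0, "dx": -17, "dy": 0, "dz": 17, "gripper": -1},
    {"rx": 0, "ry": 0, "rz": 0, "dx": -10, "dy": 0, "dz": 10, "gripper": -1},
    {"rx": 0, "ry": 0, "rz": 0, "dx": 0, "dy": 0, "dz": 0, "gripper": -1},
    {"rx": 0, "ry": 0, "rz": 0, "dx": 0, "dy": 0, "dz": 0, "gripper": -1},
  ],
)

```text
clock: 24.02
tcp_pos: [0.4632, -0.3094, 0.1464]
orientation: [2.077, 1.488, -0.863]
contact_force: [-0.2, 0.2, -0.0]
grip_width: 0.0239
gripper_force: 29.5
```

```bash
python3 -c "
import numpy as np;np.set_printoptions(precision=3,suppress=True)
from d import *;rep(-1)"
```

```text
mid [ 0.459 -0.32   0.135] err world mm [-0.79  -1.539  0.033] tool shift mm [-1.218 -0.309  1.186] turn deg [-0.209 -0.054  0.123] 
joints [ 0.058  0.534  0.029  2.015  0.89   1.05  -0.886] tilt 44.94669430930697 t 24.025
```

Emit:
step_arm(
  moves=[
    {"rx": 0, "ry": 0, "rz": 0, "dx": 0, "dy": 0, "dz": 0, "gripper": -1},
    {"rx": 0, "ry": 0, "rz": 0, "dx": 0, "dy": 0, "dz": 0, "gripper": -1},
    {"rx": 0, "ry": 0, "rz": 0, "dx": 0, "dy": 0, "dz": 0, "gripper": -1},
    {"rx": 0, "ry": 0, "rz": 0, "dx": 0, "dy": 0, "dz": 0, "gripper": -1},
    {"rx": 0, "ry": 0, "rz": 0, "dx": 0, "dy": 0, "dz": 0, "gripper": -1},
    {"rx": 0, "ry": 0, "rz": 0, "dx": 0, "dy": 0, "dz": 0, "gripper": -1},
    {"rx": 0, "ry": 0, "rz": 0, "dx": 0, "dy": 0, "dz": 0, "gripper": -1},
    {"rx": 0, "ry": 0, "rz": 0, "dx": 0, "dy": 0, "dz": 0, "gripper": -1},
    {"rx": 0, "ry": 0, "rz": 0, "dx": 0, "dy": 0, "dz": 0, "gripper": -1},
    {"rx": 0, "ry": 0, "rz": 0, "dx": 0, "dy": 0, "dz": 0, "gripper": -1},
    {"rx": 0, "ry": 0, "rz": 0, "dx": 0, "dy": 0, "dz": 0, "gripper": -1},
    {"rx": 0, "ry": 0, "rz": 0, "dx": 0, "dy": 0, "dz": 0, "gripper": -1},
    {"rx": 0, "ry": 0, "rz": 0, "dx": 0, "dy": 0, "dz": 0, "gripper": -1},
    {"rx": 0, "ry": 0, "rz": 0, "dx": 0, "dy": 0, "dz": 0, "gripper": -1},
    {"rx": 0, "ry": 0, "rz": 0, "dx": 0, "dy": 0, "dz": 0, "gripper": -1},
    {"rx": 0, "ry": 0, "rz": 0, "dx": 0, "dy": 0, "dz": 0, "gripper": -1},
    {"rx": 0, "ry": 0, "rz": 0, "dx": 0, "dy": 0, "dz": 0, "gripper": -1},
    {"rx": 0, "ry": 0, "rz": 0, "dx": 0, "dy": 0, "dz": 0, "gripper": -1},
    {"rx": 0, "ry": 0, "rz": 0, "dx": 0, "dy": 0, "dz": 0, "gripper": -1},
    {"rx": 0, "ry": 0, "rz": 0, "dx": 0, "dy": 0, "dz": 0, "gripper": -1},
  ],
)

```text
clock: 26.52
tcp_pos: [0.4624, -0.3103, 0.1466]
orientation: [2.077, 1.486, -0.864]
contact_force: [-0.4, -0.5, -0.3]
grip_width: 0.0242
gripper_force: 29.5
```

```bash
python3 -c "
from bench import r
print(r.get_obs()['grip_width'],r.hand_in())"
```

```text
the job is handed in; nothing more can be done
0.02423776394685846 None
```

The job is handed in at about 26.5 s: the lid is seated level on the cup and released, and the vial was held tipped 45° for about 2.5 s in front of the white panel, then the same in front of the dark panel, where the arm still holds it; the hand-in returned no verdict.

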